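Dip the depth rod for the deepest bore

ROBOT

A 7-joint arm with a two-finger parallel gripper is mounted at the origin on the work surface. World frame = base frame: x ahead of the robot, y to its left, z up, the work surface at z = 0. Lengths are in m, angles in rad, forces in N, time in s.
With the tool pointing down it reaches from about 0.425 to 0.825 m from the base axis. Payload 3.6 kg.
Tool frame: the origin (TCP) lies between the finger pads; the fingertips stand 8 mm ahead of it and the grasp point (between the pads) lies 11 mm behind it; z points along the fingers, y is the line along which they close (so a half turn about z gives the same grasp; the last joint's range is limited). The gripper opens to 93 mm and grips with 3 to 60 N. Pads are 15 mm wide; open, the fingers measure 128 mm over their backs; the gripper's body (75 mm by 188 mm) begins 65 mm behind the grasp point.
Start: joints at [-1.157, 0.615, -0.013, 1.423, 0.008, 1.103, -0.04], TCP at [0.277, 0.588, 0.227] pointing down, gripper open.
Joint ranges: [-3.12, 3.12], [-0.3, 2.06], [-1.34, 1.32], [0.26, 2.42], [-1.36, 4.5], [0.01, 1.98], [-2.84, 2.84]. Speed limits (rad/s): [2.79, 2.79, 3.14, 3.14, 3.14, 3.14, 3.14].

INTERFACE

Orientations are given as a unit quaternion [x, y, z, w].
In Python, from plant import r, monitor, snapshot, camera_info gives the robot as it stands. Calls block until the motion is done:
- r.move_to(position, orientation): joint-space move of the TCP to a pose.
- r.move_linear(position, vel=0.15, ori=None, max_force=None): straight line of the TCP; ori=None keeps the orientation; vel is the mean speed in m/s. With max_force (N) it stops when the force on the tool has changed by that much, and returns True; else False.
- r.movej(angles): joint-space move.
- r.command_gripper(opening): finger opening in m; the grip force is fixed at half the most; returns when the fingers have stopped.
- r.hold(seconds).
- r.solve_ik(position, orientation): joint angles nearest the present ones, or None.
- monitor.read_state(): the state.
- snapshot(name): name is "side" or "top"; returns the picture (420x560x3 uint8, red, green, blue); there is no depth.
- camera_info(name): a dict with "vertical_fov" (degrees; the focal length in pixels is half the picture's height over the tangent of half this angle, whatever the lens; pixels are square), "cx", "cy" (the principal point, pixels), "pose" (4x4, takes a point from camera to world coordinates). Camera axes: x right, y down, z forward; pixel columns grow to the right and rows downward; lengths in m; the calibration is good to about 2 mm. A picture is of the moment at which its call begins. camera_info takes no time and is no camera call.
A pose or a line that the arm cannot do raises r.MotionError and nothing moves.
- r.finish_job(): hands the job in; it is judged then, once.
The state is a dict: "time": time; "qpos": joint angles; "joint_vel": joint speeds; "tau": joint torques, N m; "tcp_pos": TCP position; "orientation": TCP orientation; "ft_force": force on the tool from outside, world axes, zero at the start; "torque": the same for the moment, N m; "finger_gap": finger opening in m; "grasp_force": force on a finger pad.
Only numpy, scipy, OpenCV 4.12 (cv2) and the standard library are available. Lean on these libraries where they do the work, as an engineer would, in place of code of your own. Each camera call takes 0.05 s, during which the arm holds its last target. There are 200 camera calls.

TASK

The three bores of the beech pen block have old cork stubs lodged in them. Take the depth rod from its stand and sound the bores one after the other, from the robot's left to its right, lowering the rod gently until it bottoms and resting it there under light pressure for half a second each time. Then leave the rod standing, released, on the bottom of the deepest bore, and leave the other things on the ledge where they are.

Things in the scene. Friction and masses are not known exactly. Their poses are not given: they have to be found in the camera images.
- rod: depth rod, standing at first in the bore of its stand: a round steel shaft 10 mm in diameter and 75 mm long (foot chamfered to 7 mm) below a square wooden grip 22 x 22 mm and 44 mm tall; about 90 g. Origin at the centre of the foot (the lower end), z up the shaft, x and y square to the grip's flat sides; the grip reaches from 75 to 119 mm above the origin, and a thin cap above it to 122 mm
- rod_grip (a point): centre of the depth rod's wooden grip, on the axis, 97 mm above the foot
- stand: dark wooden block 56 x 56 x 40 mm, fixed to the ledge, with one round bore 13.5 mm wide and 30 mm deep in the middle of its top. Origin at the centre of its underside, z up
- block: beech pen block, 56 mm (x) by 160 mm (y) by 65 mm high, fixed to the ledge, with a row of three upright round bores 13.5 mm wide, 45 mm apart along its y. Origin at the centre of its underside, z up. The cork stubs in the bores give about 0.3 mm per newton, 6 mm at most: keep the rod's pressure on them and on the block below 20 N
- hole_left (a point): centre of the mouth of the block's bore on the robot's left (at +y of the block), at the top face, 65 mm above its underside. The depth of each bore, from the top face to the stub in it, is unknown and changes from start to start: 25 to 57 mm, the three differing by at least 6 mm
- hole_middle (a point): centre of the mouth of the middle bore, at the top face
- hole_right (a point): centre of the mouth of the block's bore on the robot's right (at -y of the block), at the top face
- stub_a: one of three flat-topped cork stubs, 13 mm wide, each fixed in the bottom of one bore, not to be moved; origin at the centre of its underside, about level with the block's underside. Their heights are not known and the names do not follow the bores' order
- stub_b: another such stub, of another height
- stub_c: another such stub, of another height
- tin_1: bystander: steel spice tin with flip-top lid, 57 mm in diameter, 64 mm tall, loose; origin at the centre of its underside
- tin_2: bystander: a second such tin
- pen_cup: bystander: yellow plastic pen cup with two pens, 74 mm in diameter, 95 mm tall (pens to 145 mm), loose; origin at the centre of its underside
- clothespin: bystander: wooden clothespin lying on the ledge between stand and block, 74 mm long (its x), 10 mm wide, 16 mm high; origin at the centre of its underside
- mug: bystander: white mug on the green trivet, 80 mm in diameter, 90 mm tall; origin at the centre of its underside
- jar: bystander: glass jar, 64 mm in diameter, 100 mm tall; origin at the centre of its underside
There are look-alikes about, which are no part of the job. Of the things that look like the rod, the middle-sized one is meant.

How it is judged:
On the way, in this order (a step that is already met when the one before it is completed fails the run):
1. the rod rests on the bottom of the left bore (horizontal distance between rod and hole_left below 0.005 m and z of rod in the frame of block below 0.05 m and (contact force between rod and stub_a above 0.5 N or contact force between rod and stub_b above 0.5 N or contact force between rod and stub_c above 0.5 N)), for 0.2 s.
2. the rod rests on the bottom of the middle bore (horizontal distance between rod and hole_middle below 0.005 m and z of rod in the frame of block below 0.05 m and (contact force between rod and stub_a above 0.5 N or contact force between rod and stub_b above 0.5 N or contact force between rod and stub_c above 0.5 N)), for 0.2 s.
3. the rod rests on the bottom of the right bore (horizontal distance between rod and hole_right below 0.005 m and z of rod in the frame of block below 0.05 m and (contact force between rod and stub_a above 0.5 N or contact force between rod and stub_b above 0.5 N or contact force between rod and stub_c above 0.5 N)), for 0.2 s.
At the end, for the whole second after the job is handed in: the rod stands released and at rest in the deepest of the block's three bores, on its bottom (foot 5 to 17.5 mm above the block's underside, which only the deepest bore allows, and within 5 mm of the bore's axis, rod within 0.12 rad of vertical) (z of rod in the frame of block between 0.005 and 0.0175 m and (horizontal distance between rod and hole_left below 0.005 m or horizontal distance between rod and hole_middle below 0.005 m or horizontal distance between rod and hole_right below 0.005 m) and angle between rod's own z axis and vertical below 0.12 rad and linear speed of rod below 0.02 m/s and contact force between rod and the fingers below 0.1 N); the robot touches nothing.
It fails at once if the rod is pressed or dropped on a bore's bottom with more than 20 N (contact force between rod and stub_a above 20 N or contact force between rod and stub_b above 20 N or contact force between rod and stub_c above 20 N).
It fails at once if the rod is pressed on the pen block with more than 20 N (contact force between rod and block above 20 N).
It fails at once if a bystander is shoved more than 15 mm (distance of any of tin_1, tin_2, pen_cup, clothespin, mug, jar from where it was at the start of the episode above 0.015 m).
It also fails if it takes over 72 s, if anything falls off the work surface, if the arm or the gripper's body presses on something with over 40 N, if the wrist force passes 120 N, or if a joint passes its speed limit or range.

## Working session

There is one attempt and no reset: what is moved stays moved. The work goes in short steps, each a Python script; the robot and the scene stay as the last script left them, time stands still between calls to the robot, and variables do not carry over. Pictures are saved under pics/ and viewed, at most 10 in all, crops included, and the job is handed in when it is done.

```bash
ls; mkdir -p pics; python3 - <<'E'
from plant import r, monitor, snapshot, camera_info
import cv2
for n in ("side","top"):
    im=snapshot(n); cv2.imwrite(f"pics/{n}0.png",im[:,:,::-1]); print(n,camera_info(n))
s=monitor.read_state(); print(s["time"],s["orientation"],s["tcp_pos"],s["ft_force"])
E
```

```text
pics
side {'vertical_fov': 53.455916783944886, 'cx': 280.50885632845655, 'cy': 210.54045036004462, 'pose': array([[ 0.99890863, -0.00924366,  0.04578327,  0.47122775],
       [-0.04383647, -0.52388483,  0.85066036, -1.06540203],
       [ 0.01612194, -0.85173895, -0.52371828,  0.73857424],
       [ 0.        ,  0.        ,  0.        ,  1.        ]])}
top {'vertical_fov': 56.43982154788681, 'cx': 286.36767395527795, 'cy': 202.5609234281282, 'pose': array([[ 0.00201829, -0.99023912,  0.13936431,  0.37040591],
       [-0.99942374,  0.00272477,  0.03383434, -0.00892553],
       [-0.03388383, -0.13935229, -0.98966299,  1.16781383],
       [ 0.        ,  0.        ,  0.        ,  1.        ]])}
0.1 [ 2.18595416e-01  9.75814870e-01 -1.15213071e-03 -2.35496315e-04] [0.2770133  0.58722779 0.22561333] [ 0.14812694 -0.40881992 -0.26423258]
```

View pics/side0.png

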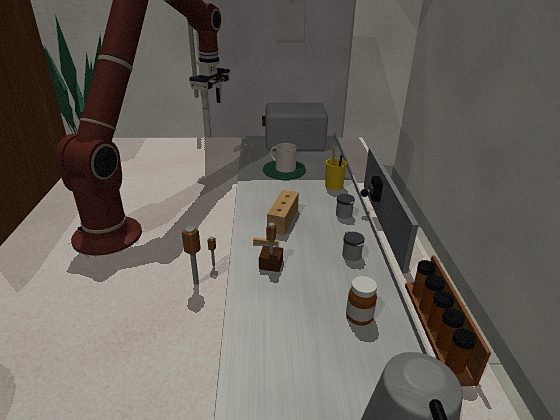

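View pics/top0.png

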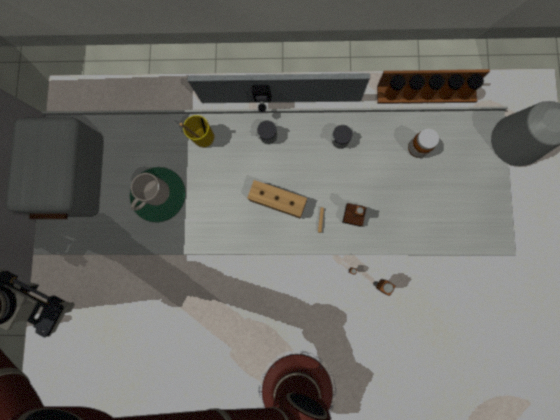

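Candidates for the rod are the large one at side (191,240) / top (386,287), the small one at side (212,243) / top (353,271), and the middle-sized one in the dark stand at side (271,232) / top (357,212). I choose the one in the stand. The block is at top (278,199), with three bores running along the row. I'll check in close crops.

```bash
python3 - <<'E'
import cv2
a=cv2.imread("pics/top0.png")[170:250,240:380]; cv2.imwrite("pics/topc.png",cv2.resize(cv2.convertScaleAbs(a,alpha=1.5),None,fx=5.5,fy=5.5,interpolation=cv2.INTER_CUBIC))
a=cv2.imread("pics/side0.png")[180:280,180:310]; cv2.imwrite("pics/sidec.png",cv2.resize(cv2.convertScaleAbs(a,alpha=1.5),None,fx=6,fy=6,interpolation=cv2.INTER_CUBIC))
E
```

```text
(no output)
```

View pics/topc.png

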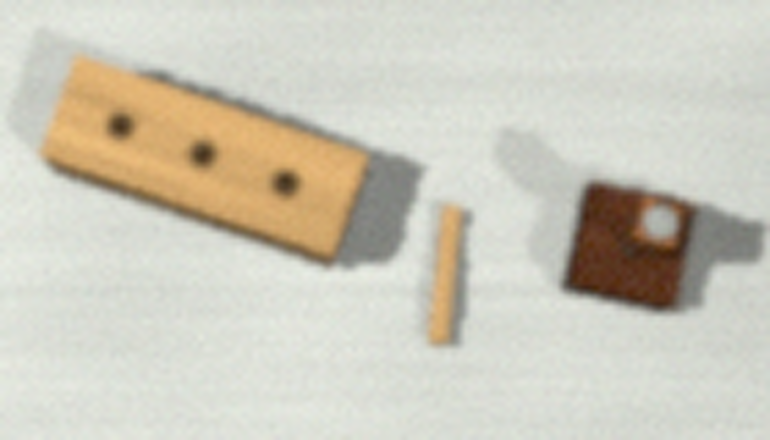

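View pics/sidec.png

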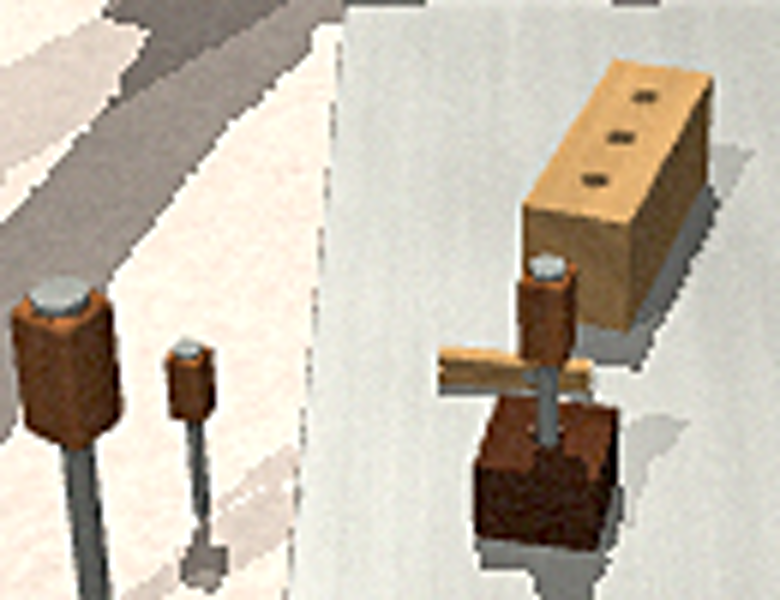

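The crops confirm that the middle-sized rod stands in the dark stand. In the top crop the bores are at (121,126), (203,154) and (286,183), and the rod cap is at (659,222). In the side crop the bores are at (645,97), (620,138) and (596,180), and the cap is at (548,267). Next I'll fit both views together.

```bash
cat > h.py <<'E'
from plant import r, monitor, snapshot, camera_info
import numpy as np, cv2
from scipy.optimize import least_squares
from scipy.spatial.transform import Rotation as R
C={n:camera_info(n) for n in("side","top")}
def proj(n,P):
    c=C[n]; f=210/np.tan(np.radians(c["vertical_fov"]/2)); T=np.linalg.inv(c["pose"])
    q=np.atleast_2d(P)@T[:3,:3].T+T[:3,3]; return q[:,:2]/q[:,2:]*f+[c["cx"],c["cy"]]
def tri(ps,pt): # pixels -> point
    s=least_squares(lambda X:np.r_[(proj("side",X)-ps).ravel(),(proj("top",X)-pt).ravel()],[.6,-.1,.1]); return s.x,s.fun
def ct(p): return (np.array(p,float)+.5)/5.5-.5+[240,170]
def cs(p): return (np.array(p,float)+.5)/6-.5+[180,180]
E
cat > fit.py <<'E'
from h import *
L=np.array([[0,.045],[0,0],[0,-.045],[.028,.08],[.028,-.08],[-.028,-.08],[-.028,.08]])
T=ct([(121,126),(203,154),(286,183),(79,56),(369,155),(332,264),(43,157)])
S=cs([(645,97),(620,138),(596,180),(713,75),(632,222),(525,205),(614,60)])
def pts(p): 
    c,s=np.cos(p[3]),np.sin(p[3]); return np.c_[L@np.array([[c,s],[-s,c]])+p[:2],np.full(7,p[2])]
s=least_squares(lambda p:np.r_[proj("top",pts(p))-T,proj("side",pts(p))-S].ravel(),[.6,0,.1,0])
print("block",s.x); print(s.fun.reshape(2,7,2).round(2)); print(pts(s.x)[:3])
print("cap",tri(cs((548,267)),ct((659,222))))
print("stand corners side at z guess")
sc=cs([(497,397),(620,408),(603,470),(475,460)]);M=np.array([[-.028,.028],[.028,.028],[.028,-.028],[-.028,-.028]])
z=s.x[2]-.065+.04
def ps(p):
    c,s_=np.cos(p[2]),np.sin(p[2]); return np.c_[M@np.array([[c,s_],[-s_,c]])+p[:2],np.full(4,z)]
q=least_squares(lambda p:(proj("side",ps(p))-sc).ravel(),[.6,-.15,0]); print("stand",q.x,z,q.fun.round(2))
print("stand top-crop", ((proj("top",ps(q.x))-[240,170]+.5)*5.5-.5).round(0))
E
python3 fit.py
```

```text
block [ 0.53824937  0.05570162  0.07772912 -0.33811608]
[[[ 0.15 -0.11]
  [ 0.19 -0.03]
  [ 0.14 -0.11]
  [-0.38 -0.53]
  [ 0.08 -0.27]
  [ 0.25 -1.4 ]
  [-0.63 -0.53]]

 [[-0.29  0.02]
  [-0.12 -0.07]
  [-0.35  0.07]
  [-0.41  0.01]
  [-0.77  0.5 ]
  [-0.94  0.17]
  [-0.33 -0.12]]]
[[0.55317634 0.09815378 0.07772912]
 [0.53824937 0.05570162 0.07772912]
 [0.5233224  0.01324946 0.07772912]]
cap (array([ 0.49502628, -0.16548275,  0.14361462]), array([-0.18127541,  0.02399586, -0.00936062, -0.18513928]))
stand corners side at z guess
stand [ 0.49627586 -0.1632797  -0.1809933 ] 0.05272912268035767 [ 0.21 -1.09 -0.24 -1.01 -0.21  1.17  0.23  0.78]
stand top-crop [[566. 283.]
 [583. 178.]
 [690. 197.]
 [673. 303.]]
```

```bash
cat >> h.py <<'E'
n=np.radians(90)-.09; Q=[np.cos(n),np.sin(n),0,0]
def st(*k):
    s=monitor.read_state(); print({a:np.round(s[a],4).tolist() for a in ("time","tcp_pos","ft_force","finger_gap","grasp_force")+k}); return s
E
python3 - <<'E'
from h import *
p=monitor.read_state()["tcp_pos"]
r.move_linear([p[0],p[1],.33],vel=.25)
r.move_to([.495,-.165,.26],Q); st()
r.move_linear([.495,-.165,.1087],vel=.12,max_force=6); st()
r.command_gripper(.015); st()
cv2.imwrite("pics/g.png",cv2.resize(snapshot("side")[150:300,180:380,::-1],None,fx=4,fy=4,interpolation=cv2.INTER_CUBIC))
E
```

```text
{'time': 3.4417, 'tcp_pos': [0.4955, -0.1641, 0.2599], 'ft_force': [0.2575, -0.0693, -0.3423], 'finger_gap': 0.0934, 'grasp_force': 0.0}
{'time': 4.85, 'tcp_pos': [0.4955, -0.1652, 0.1093], 'ft_force': [0.1729, -0.2733, 0.0245], 'finger_gap': 0.0931, 'grasp_force': 0.0}
{'time': 5.95, 'tcp_pos': [0.495, -0.1651, 0.1087], 'ft_force': [0.8393, 0.2534, 0.9615], 'finger_gap': 0.0217, 'grasp_force': 29.8075}
```

View pics/g.png

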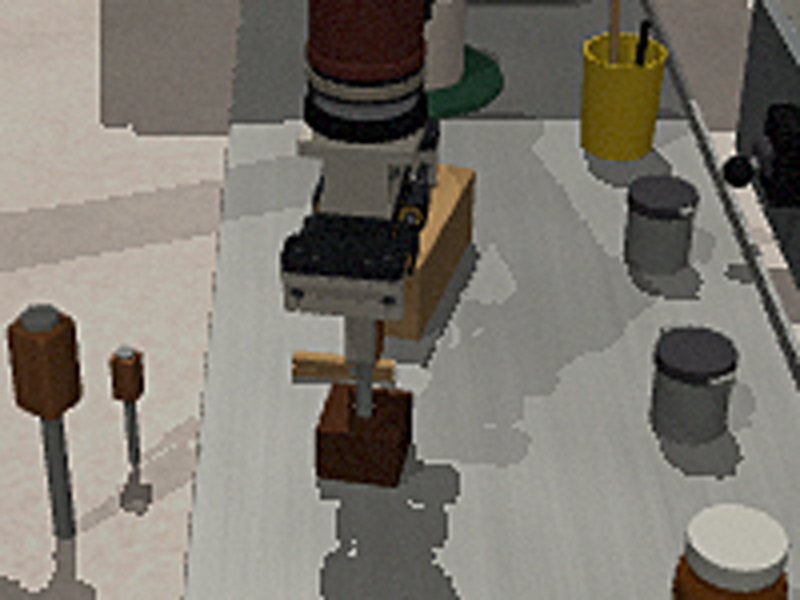

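The rod is gripped: the gap is 21.7 mm and the shaft is visible at (364,400) in the crop. I'll lift it and hover over the left bore.

```bash
python3 - <<'E'
from h import *
r.move_linear([.495,-.165,.205],vel=.08); st()
r.move_linear([.5532,.0982,.205],vel=.2)
r.move_linear([.5532,.0982,.178],vel=.05); r.hold(.2); s=st()
im=snapshot("side")[:,:,::-1]; cv2.imwrite("pics/h_full.png",im)
cv2.imwrite("pics/h.png",cv2.resize(cv2.convertScaleAbs(im[160:240,240:340],alpha=1.5),None,fx=7,fy=7,interpolation=cv2.INTER_CUBIC))
p=s["tcp_pos"]-[0,0,.086]; f=lambda P:(proj("side",P)-[240,160]+.5)*7-.5
print("foot pred",f(p),"shaft top",f(p+[0,0,.075]),"hole",f([.55318,.09815,.0777]))
E
```

```text
{'time': 7.35, 'tcp_pos': [0.4946, -0.1648, 0.2044], 'ft_force': [-0.8988, -0.3873, -1.793], 'finger_gap': 0.022, 'grasp_force': 29.8074}
{'time': 9.7417, 'tcp_pos': [0.5535, 0.0982, 0.1783], 'ft_force': [0.3272, 0.4667, -0.3938], 'finger_gap': 0.0223, 'grasp_force': 29.8073}
foot pred [[331.95569664 225.41937002]] shaft top [[336.06518897  77.18302243]] hole [[330.58443433 253.4236107 ]]
```

View pics/h.png

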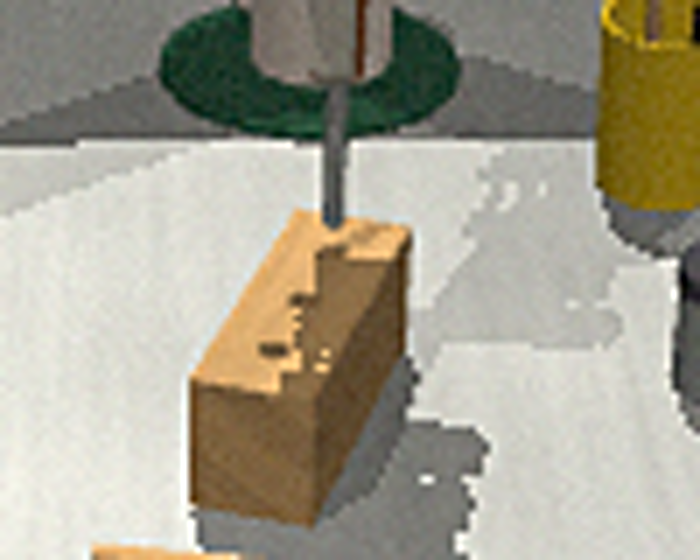

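The shaft hangs vertical. Its foot is at about (333,227) against a predicted (332,225), and the left bore mouth is at (331,251). I'll correct by -0.5 mm in x and sound the bore.

```bash
cat >> h.py <<'E'
def sound(x,y):
    r.move_linear([x,y,.178],vel=.1); r.hold(.3); f0=monitor.read_state()["ft_force"]
    if r.move_linear([x,y,.147],vel=.03,max_force=4): print("RIM?"); st(); return
    hit=r.move_linear([x,y,.104],vel=.015,max_force=4)
    s=st(); print("hit",hit,"dF",s["ft_force"]-f0,"depth",.0777-(s["tcp_pos"][2]-.086))
    r.hold(.6); s=st(); print("dF",s["ft_force"]-f0)
E
python3 - <<'E'
from h import *
sound(.5527,.0980)
E
```

```text
{'time': 12.8167, 'tcp_pos': [0.5528, 0.098, 0.1322], 'ft_force': [-0.0196, -0.0189, 4.6131], 'finger_gap': 0.022, 'grasp_force': 29.8098}
hit True dF [ 0.45403353 -0.50111705  5.58307413] depth 0.03146416495324418
{'time': 13.4167, 'tcp_pos': [0.5527, 0.098, 0.132], 'ft_force': [0.6245, -0.7813, 4.8184], 'finger_gap': 0.0216, 'grasp_force': 29.8097}
dF [ 1.09812635 -1.26357871  5.78839065]
```

```bash
python3 - <<'E'
from h import *
for x,y in((.5377,.0555),(.5228,.0131)):
    p=monitor.read_state()["tcp_pos"]
    r.move_linear([p[0],p[1],.178],vel=.08)
    if sound(x,y): break
    s=monitor.read_state()
    if s["tcp_pos"][2]>.141: print("stop"); break
E
```

```text
{'time': 17.9667, 'tcp_pos': [0.5377, 0.0555, 0.1199], 'ft_force': [-0.5592, 0.6444, 6.1477], 'finger_gap': 0.0222, 'grasp_force': 29.8097}
hit True dF [ 0.46024519 -0.41237255  6.47435931] depth 0.04378131848737214
{'time': 18.5667, 'tcp_pos': [0.5377, 0.0555, 0.1197], 'ft_force': [0.8522, -0.3827, 5.6285], 'finger_gap': 0.022, 'grasp_force': 29.8097}
dF [ 1.87169012 -1.43952257  5.95507633]
{'time': 23.7083, 'tcp_pos': [0.5229, 0.0131, 0.1098], 'ft_force': [-0.5133, 0.3701, 4.0025], 'finger_gap': 0.0219, 'grasp_force': 29.8097}
hit True dF [-1.17268668  0.17724105  5.49459101] depth 0.053888698960866954
{'time': 24.3083, 'tcp_pos': [0.5228, 0.0131, 0.1095], 'ft_force': [1.4139, -0.1526, 5.4505], 'finger_gap': 0.0219, 'grasp_force': 29.8096}
dF [ 0.75451578 -0.34550171  6.94262302]
```

The right bore is the deepest: about 53 mm, against 43 and 31 mm. I'll release the rod there.

```bash
python3 - <<'E'
from h import *
p=monitor.read_state()["tcp_pos"]
r.move_linear([p[0],p[1],p[2]+.001],vel=.01); st()
r.command_gripper(.06); st()
r.move_linear([p[0],p[1],.30],vel=.1)
r.move_linear([.43,-.17,.32],vel=.2); r.hold(.5); st()
a=snapshot("side")[160:240,240:340,::-1]; b=snapshot("top")[160:240,220:320,::-1]
cv2.imwrite("pics/e.png",cv2.resize(cv2.convertScaleAbs(np.hstack([a,b]),alpha=1.5),None,fx=4,fy=4,interpolation=cv2.INTER_CUBIC))
E
```

```text
{'time': 24.625, 'tcp_pos': [0.5229, 0.0131, 0.1104], 'ft_force': [0.635, -0.4694, 2.137], 'finger_gap': 0.0219, 'grasp_force': 29.8085}
{'time': 25.4167, 'tcp_pos': [0.5228, 0.0131, 0.1105], 'ft_force': [-0.0213, -0.7566, -0.186], 'finger_gap': 0.06, 'grasp_force': 0.0}
{'time': 29.1417, 'tcp_pos': [0.4301, -0.1699, 0.32], 'ft_force': [0.0871, -0.2367, 0.2103], 'finger_gap': 0.0602, 'grasp_force': 0.0}
```

View pics/e.png

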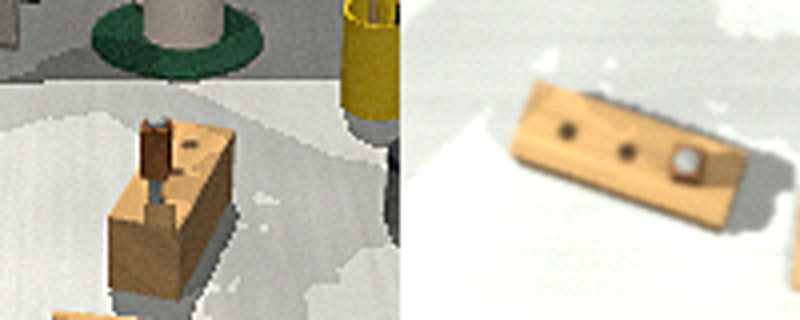

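The rod stands upright and free in the right bore: side half (157,190), top half (687,162). The arm is clear of it, so I'm handing in the job.

```bash
python3 -c "
from h import *
print(r.finish_job())"
```

```text
the job is handed in; nothing more can be done
None
```

I sounded all three bores from left to right (about 30, 42 and 52 mm deep) at roughly 6–7 N, left the rod standing released in the right bore, the deepest, and handed the job in at about 29 s; no verdict came back.

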